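Nest the rinsed core troughs in the storage cradle

TASK

The two rinsed angle troughs in the draining rack are dry: put them away by nesting both, one on top of the other, into the trough that already lies in the storage cradle, each seated down in the V with leg on leg and the ends of all three flush. Lower them in rather than dropping them, leave the bottom trough lying in its cradle and do not disturb the other things on the bench.

Things in the scene. Friction and masses are not known exactly. Their poses are not given: they have to be found in the camera images.
- trough_a: 150 mm length of aluminium angle, two legs 40 mm wide, 5 mm thick, open upward like a V, 0.15 kg; in one V of the draining rack. Origin: outer bottom edge of the V at mid-length; x along the length, y across, z up midway between the legs. Widest at the outer corners of the leg ends: y = +-28.3 mm, 28.3 mm above the origin (57 mm grasp across); top of the legs 31.8 mm above it
- trough_b: same as trough_a in every way (40 x 40 x 5 mm angle, 150 mm long, V open upward, same origin and axes); loose in the other V of the draining rack
- trough_base: same as trough_a in every way (size, origin, axes); loose in the V of the storage cradle, where it stays to receive the other two. A trough seated in another has its origin 7.1 mm above that of the one below; the slopes guide it, so let go a few mm above its seat it slides down and centres itself sideways (not lengthwise)
- rack: fixed draining rack: grey drip tray 190 x 240 mm with 14 mm walls, two bent 5 mm steel wires in it, 45 mm either side of its middle, with two V's. Origin under its centre on the bench; the troughs lie along its x, origins at y = +-55 mm, 45 mm above the bench, up to 12 mm off-centre along x. Wires end 64 mm above the bench
- cradle: fixed storage cradle: black plastic base 170 x 110 mm with two black V-blocks, 20 mm thick, 72 mm wide, centred 48 mm either side of its middle along x. Origin under its centre on the bench, x along the V. Bottom of the V 38 mm above the bench (the origin of trough_base lies there, up to 12 mm off-centre along x), shoulders of the blocks at 56 mm
- narrow_angle: bystander: a spare length of narrower aluminium angle, 25 mm legs, 3 mm thick, 170 mm long, lying open side down on the bench with its corner edge uppermost (20 mm high); not part of the job; origin on the bench under its middle, x along its length
- reagent_bottle: bystander: glass reagent bottle with a cap, 68 mm across and 150 mm tall, standing; origin under its centre
- specimen_jar: bystander: small clear specimen jar with a lid, 52 mm across and 62 mm tall, standing; origin under its centre
- tweezers: bystander: steel tweezers lying on the bench, 135 mm long, about 11 mm wide and 10 mm high; origin under their middle, x along their length
- slide_box: bystander: closed plastic box for microscope slides, 100 x 85 mm, 35 mm tall; origin under its centre
- stain_jar: bystander: upright glass staining jar with a lid, 62 x 70 mm, 104 mm tall; origin under its centre
- tip_box: bystander: open box of pipette tips, 85 x 120 mm, 57 mm tall; origin under its centre
Things that resemble listed ones, but are neither listed nor needed, are in the scene too. There is more than one size of the cradle; the job needs the smaller.

How it is judged:
At the end, for the whole second after the job is handed in: Both nested, in either order: each 4 to 10 mm above the trough below, within 3 mm sideways, parallel to 0.06 rad, rolled under 0.09 rad; both within 8 mm of trough_base lengthwise. trough_base still in the cradle's V (4 mm sideways, 25 mm lengthwise, 0.06 rad). All released, at rest (((z of trough_a in the frame of trough_base between 0.00407107 and 0.0100711 m and y of trough_a in the frame of trough_base between -0.003 and 0.003 m and x of trough_a in the frame of trough_base between -0.008 and 0.008 m and angle between the x axis of trough_a and the x axis of trough_base, either way round below 0.06 rad and angle between the z axis of trough_a and the z axis of trough_base, either way round below 0.09 rad and z of trough_b in the frame of trough_a between 0.00407107 and 0.0100711 m and y of trough_b in the frame of trough_a between -0.003 and 0.003 m and x of trough_b in the frame of trough_base between -0.008 and 0.008 m and angle between the x axis of trough_b and the x axis of trough_a, either way round below 0.06 rad and angle between the z axis of trough_b and the z axis of trough_a, either way round below 0.09 rad) or (z of trough_b in the frame of trough_base between 0.00407107 and 0.0100711 m and y of trough_b in the frame of trough_base between -0.003 and 0.003 m and x of trough_b in the frame of trough_base between -0.008 and 0.008 m and angle between the x axis of trough_b and the x axis of trough_base, either way round below 0.06 rad and angle between the z axis of trough_b and the z axis of trough_base, either way round below 0.09 rad and z of trough_a in the frame of trough_b between 0.00407107 and 0.0100711 m and y of trough_a in the frame of trough_b between -0.003 and 0.003 m and x of trough_a in the frame of trough_base between -0.008 and 0.008 m and angle between the x axis of trough_a and the x axis of trough_b, either way round below 0.06 rad and angle between the z axis of trough_a and the z axis of trough_b, either way round below 0.09 rad)) and z of trough_base in the frame of cradle between 0.034 and 0.042 m and x of trough_base in the frame of cradle between -0.025 and 0.025 m and y of trough_base in the frame of cradle between -0.004 and 0.004 m and angle between the x axis of trough_base and the x axis of cradle, either way round below 0.06 rad and linear speed of each of trough_a, trough_b, trough_base below 0.02 m/s); the robot touches nothing.
It fails at once if a trough is dropped: it falls freely, out of the fingers, faster than 0.6 m/s (a fall of about 18 mm) ((linear speed of trough_a above 0.6 m/s and contact force between trough_a and the fingers below 0.05 N) or (linear speed of trough_b above 0.6 m/s and contact force between trough_b and the fingers below 0.05 N) or (linear speed of trough_base above 0.6 m/s and contact force between trough_base and the fingers below 0.05 N)).
It fails at once if one of the other things on the bench is moved by more than 30 mm (distance of any of narrow_angle, reagent_bottle, specimen_jar, tweezers, slide_box, stain_jar, tip_box from where it was at the start of the episode above 0.03 m).
It also fails if it takes over 61 s, if anything falls off the work surface, if the arm or the gripper's body presses on something with over 40 N, if the wrist force passes 120 N, or if a joint passes its speed limit or range.

ROBOT

A 6-joint arm with a two-finger parallel gripper is mounted at the origin on the work surface. World frame = base frame: x ahead of the robot, y to its left, z up, the work surface at z = 0. Lengths are in m, angles in rad, forces in N, time in s.
With the tool pointing down it reaches from about 0.3 to 0.875 m from the base axis. Payload 6.4 kg.
Tool frame: the origin (TCP) lies midway between the tips of the shut fingers; the grasp point (between the pads) lies 19 mm behind it; z points along the fingers, y is the line along which they close (so a half turn about z gives the same grasp; the last joint's range is limited). The gripper opens to 85 mm and grips with 20 to 120 N. Pads are 22 mm wide; open, the fingers measure 114 mm over their backs; the gripper's body (76 mm by 85 mm) begins 54 mm behind the grasp point. The pads swing forward as they close: fully open they stand 13 mm farther back than shut.
Start: joints at [-1.49, 0.181, 1.607, -0, 1.354, -0.206], TCP at [0.163, -0.552, 0.231] pointing down, gripper open.
Joint ranges: [-2.99, 2.99], [-0.89, 2.07], [0.3, 2.58], [-1.14, 4.28], [0, 2.63], [-3.12, 3.12]. Speed limits (rad/s): [2.57, 2.57, 3.01, 3.14, 3.14, 3.14].

INTERFACE

Orientations are given as [roll, pitch, yaw] about the fixed x, y, z axes, in that order (R = Rz(yaw) Ry(pitch) Rx(roll)).
In Python, from rig import r gives the robot as it stands. The module is installed in compiled form; this text tells all that it offers.
- The arm moves only by the tool drive_tool, never from a script. Its argument "series" is a list of rows, each an object with "translation": the shift along the tool's x, y, z in mm, a list of three; "twist": the turn about the tool's z in degrees. A call has 1 to 8 rows; each row is the pose to reach, as a shift and turn from the pose commanded when the call began, along the tool's axes at that moment; what a row does not reach only later rows make up. A row lasts 1/8 s, in which the tool goes at most 62.5 mm and 10.7 degrees, less where a joint would pass 70% of its speed; a pose out of reach is approached as far as the arm can. A call with a gripper value outside its range is refused whole. "hand" is the finger opening in mm, from 0 to 85.4, set as the call begins (left out, the last holds). The fingers move at their own pace and stop on an object; "squeeze" is the grip in N (left out, the last holds). Time passes only in rows, so rows that repeat a pose let the fingers close. It gives the time, the measured TCP pose, the force, the opening and the grip force at its end, in the units of the state.
- r.get_obs(): the state, without advancing time (a new reading comes with each control period).
- r.capture(name): name is "scene" or "top" or "wrist"; returns a dict with "image" (400x640x3 uint8, blue, green, red), "depth" (400x640 float32, m along the optical axis (not along the pixel's ray), 0 where there is no reading), "intrinsics" (3x3 intrinsics, pixels), "dist_coeffs" ([k1, k2, p1, p2, k3] as OpenCV has them; the pictures are not rectified), "pose" (4x4, takes a point from camera to world coordinates); the wrist camera has in their place "T_tool_cam" (4x4, takes a point from camera to tool coordinates, whose origin is the TCP and whose axes are the flange's). Camera axes: x right, y up, looking along -z (the intrinsics and any distortion apply to the point x, -y, -z); pixel columns grow to the right and rows downward; lengths in m; the calibration is good to about 2 mm. A picture is of the moment at which its call begins: read the wrist's pose just before it.
- r.close_job(): hands the job in; it is judged then, once.
The state is a dict: "t": time; "q": joint angles; "joint_velocities": joint speeds; "joint_torque": joint torques, N m; "ee_pos": TCP position; "orientation": TCP orientation; "force": force on the tool from outside, world axes, zero at the start; "torque": the same for the moment, N m; "width": finger opening in m; "gripper_force": force on a finger pad.
Only numpy, scipy, OpenCV 4.12 (cv2) and the standard library are available. Lean on these libraries where they do the work, as an engineer would, in place of code of your own. Each camera call takes 0.05 s, during which the arm holds its last target. There are 200 camera calls.

## Working session

There is one attempt and no reset: what is moved stays moved. The work goes in short steps, Python scripts to look and compute and a tool call to move; the robot and the scene stay as the last step left them, time stands still between calls to the robot, and variables do not carry over. Pictures are saved under pics/ and viewed, at most 10 in all, crops included, and the job is handed in when it is done.

Besides the shell and the picture viewer there is one more tool, called after "Call:" as name(argument=value, ...), one argument or row to a line, values as JSON. drive_tool: Moves the arm, as the interface text tells. Its arguments: {"type":"object","properties":{"series":{"type":"array","items":{"type":"object","properties":{"translation":{"type":"array","items":{"type":"number"}},"twist":{"type":"number"}}}},"hand":{"type":"number"},"squeeze":{"type":"number"}},"required":["series"]}

```bash
mkdir -p pics
python3 - <<'E'
from rig import r
import cv2,numpy as np,pickle
print(r.get_obs())
for n in("top","scene"):
    c=r.capture(n); pickle.dump(c,open(n+".pkl","wb")); cv2.imwrite(f"pics/{n}.png",c["image"])
    print(n,c["intrinsics"],c["dist_coeffs"],c["pose"])
E
```

```text
{'t': 0.0, 'q': array([-1.49029380e+00,  1.81543403e-01,  1.60801837e+00, -1.33613484e-05,
        1.35376989e+00, -2.06343408e-01]), 'joint_velocities': array([ 4.62955729e-04, -3.26061534e-04,  2.75255985e-04,  9.62532548e-05,
       -6.23346886e-04, -6.97567523e-04]), 'joint_torque': array([-1.37337811e-03, -4.44874370e+01, -3.51340985e+01, -3.04774812e-04,
        9.28304245e-03,  1.56975371e-06]), 'ee_pos': array([ 0.16262749, -0.55094986,  0.23037781]), 'orientation': array([-3.13988786e+00, -3.43525788e-04,  2.86848532e-01]), 'force': array([ 0.44345341, -0.46467125, -0.34052342]), 'torque': array([-0.04952628, -0.03785936, -0.05290451]), 'gripper_force': 0.0, 'width': 0.08556116069433482}
top [[504.96496707   0.         328.35683024]
 [  0.         504.96496707 195.55138411]
 [  0.           0.           1.        ]] [-0.09897022  0.          0.          0.          0.        ] [[-0.01611117  0.99809467 -0.05956054  0.4313513 ]
 [-0.99983512 -0.01558299  0.00932195  0.02919309]
 [ 0.00837606  0.05970091  0.99818117  1.44593888]
 [ 0.          0.          0.          1.        ]]
scene [[397.17103827   0.         316.55025227]
 [  0.         397.17103827 202.09455971]
 [  0.           0.           1.        ]] [-0.04150275  0.          0.          0.          0.        ] [[ 0.79385369 -0.36429025  0.48691779  1.05540482]
 [ 0.60804833  0.4868069  -0.62713338 -0.64637884]
 [-0.00857637  0.79392169  0.60795953  0.71169261]
 [ 0.          0.          0.          1.        ]]
```

View pics/top.png

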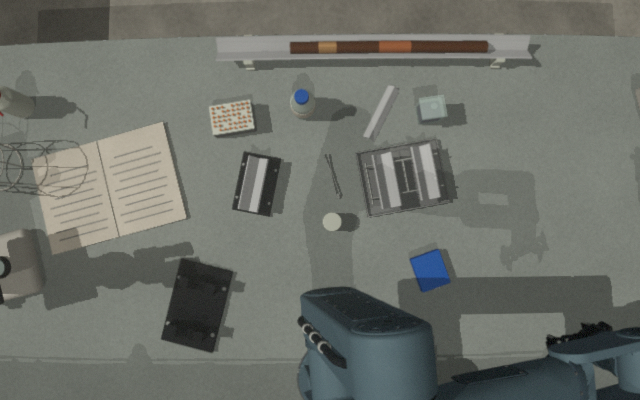

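View pics/scene.png

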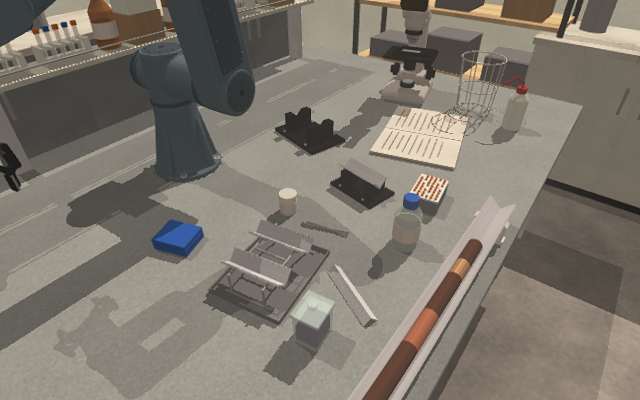

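The top view shows two black cradles. The one at (257,183) is smaller, and it already holds a trough. The one at (197,305) is larger and empty. The smaller one fits the description. The rack is at (405,177), with troughs near (377,180) and (428,172). I'll confirm this in an enlarged crop.

```bash
cat > h.py <<'E'
import numpy as np,cv2,pickle
def world(c,pts,z=None,T=None):
    "pixels -> world, by depth, or on plane z"
    T=c["pose"] if T is None else T
    pts=np.array(pts,float).reshape(-1,1,2)
    n=cv2.undistortPoints(pts,c["intrinsics"],np.array(c["dist_coeffs"]))[:,0]
    d=np.c_[n[:,0],-n[:,1],-np.ones(len(n))]@T[:3,:3].T
    if z is None:
        p=pts[:,0].round().astype(int); s=c["depth"][p[:,1],p[:,0]]
    else: s=(z-T[2,3])/d[:,2]
    return T[:3,3]+d*s[:,None]
E
python3 - <<'E'
import pickle,cv2,numpy as np
from h import *
c=pickle.load(open("top.pkl","rb"))
a=cv2.resize(c["image"][135:225,225:295],None,fx=5.5,fy=5.5,interpolation=cv2.INTER_CUBIC)
b=cv2.resize(c["image"][130:220,350:460],None,fx=5.5,fy=5.5,interpolation=cv2.INTER_CUBIC)[:, :]
b=cv2.resize(c["image"][135:225,352:460],None,fx=5.5,fy=5.5,interpolation=cv2.INTER_CUBIC)
im=np.hstack([a,b]); im=cv2.resize(im,None,fx=800/im.shape[1],fy=800/im.shape[1]);print(im.shape, 800/178)
cv2.imwrite("pics/crop.png",im)
print(world(c,[(257,183),(377,180),(428,172),(197,305),(600,200)]))
E
```

```text
(404, 800, 3) 4.49438202247191
[[ 5.52973476e-01  2.14171979e-01  4.61408085e-02]
 [ 5.53366035e-01 -1.16787918e-01  7.76743747e-02]
 [ 5.75278684e-01 -2.61365715e-01  5.88455847e-02]
 [ 2.12653645e-01  3.91973859e-01  1.66466649e-02]
 [ 4.91787441e-01 -7.91050645e-01  7.79118073e-05]]
```

View pics/crop.png

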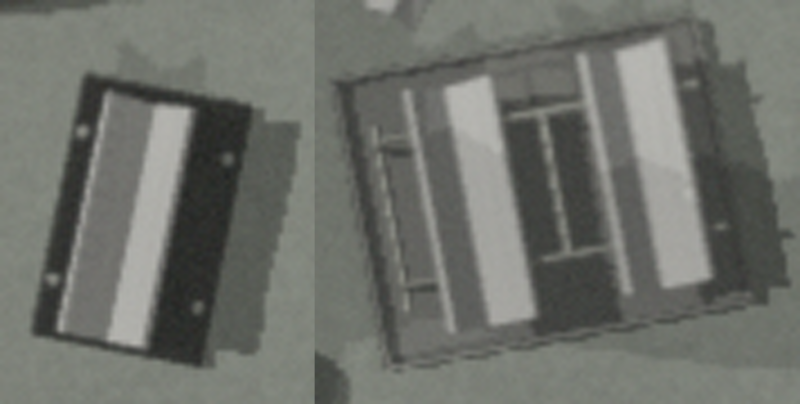

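The crop confirms it. The small cradle has a trough in it, with corners at (107,92), (193,106), (58,332) and (150,347). The rack's two troughs have corners (405,90), (490,77), (452,330), (536,318) and (580,55), (665,40), (628,292), (712,278).

```bash
cat >> h.py <<'E'
from scipy.optimize import least_squares
def cloud(c,T=None,box=None):
    u,v=np.meshgrid(np.arange(640),np.arange(400)); p=np.c_[u.ravel(),v.ravel()]
    ok=c["depth"].ravel()>0
    return world(c,p[ok],T=T)
def fit(P,x,y,yaw,z0):
    "fit inner V to cloud near a guess; returns x,y,yaw,z0 of the trough origin"
    g=np.array([x,y,yaw,z0])
    for it in range(4):
        def loc(g):
            d=P[:,:2]-g[:2]; cs,sn=np.cos(g[2]),np.sin(g[2])
            return d[:,0]*cs+d[:,1]*sn, -d[:,0]*sn+d[:,1]*cs, P[:,2]-g[3]
        X,Y,Z=loc(g)
        m=(abs(X)<66)&(abs(Y)<.024)&(abs(X)<.066)&(abs(Z-.0071-abs(Y))<.012)
        def f(h):
            X,Y,Z=loc(np.array([*g[:2],0,0])+np.array([0,0,h[1],h[2]])); 
            return ((Z-.0071-abs(Y-h[0]))/1.414)[m]
        s=least_squares(f,[0,g[2],g[3]],loss="soft_l1",f_scale=.001)
        h=s.x; g[2],g[3]=h[1],h[2]; g[0]-=np.sin(h[1])*h[0]; g[1]+=np.cos(h[1])*h[0]
        X,Y,Z=loc(g)
        k=(abs(X)<.095)&(abs(Y)<.026)&(abs(Z-.0071-abs(Y))<.006)
        hist,e=np.histogram(X[k],np.arange(-.095,.0951,.001)); full=np.median(hist[60:130])
        i=np.where(np.convolve(hist,[1/3]*3,'same')>full/2)[0]; a,b=e[i[0]],e[i[-1]+1]; mid=(a+b)/2
        g[0]+=np.cos(g[2])*mid; g[1]+=np.sin(g[2])*mid
    return g, b-a, m.sum(), np.sqrt(np.mean(s.fun**2))
E
python3 - <<'E'
from h import *
c=pickle.load(open("top.pkl","rb"))
k=4.494
base=[(107,92),(193,106),(58,332),(150,347)]
t1=[(405,90),(490,77),(452,330),(536,318)]; t2=[(580,55),(665,40),(628,292),(712,278)]
P=cloud(c)
for n,q,o,z in(("base",base,225,.068),("t1",t1,352-70,.075),("t2",t2,352-70,.075)):
    w=world(c,[(a/k+o,b/k+135) for a,b in q],z=z)
    m=w.mean(0); d=w[0]+w[1]-w[2]-w[3]; yaw=np.arctan2(d[1],d[0])
    print(n,m.round(4),yaw.round(3),np.linalg.norm(d)/2,np.linalg.norm(w[0]-w[1]))
    try: print(fit(P,m[0],m[1],yaw,z-.030))
    except Exception as e: print(e)
E
```

```text
base [0.5493 0.2216 0.068 ] -0.196 0.14959303483892059 0.05356846164971137
(array([ 0.55021273,  0.22337856, -0.21121558,  0.03762556]), np.float64(0.15000000000000013), np.int64(824), np.float64(0.002081358769903254))
t1 [ 0.5525 -0.1438  0.075 ] 0.168 0.14924042658737893 0.05270375705330548
(array([ 0.55352076, -0.14362834,  0.16558145,  0.04471016]), np.float64(0.15000000000000013), np.int64(831), np.float64(0.002100248765466641))
t2 [ 0.574 -0.252  0.075] 0.169 0.1481912692137511 0.053486513273794334
(array([ 0.57579718, -0.25084241,  0.16150928,  0.04623478]), np.float64(0.15100000000000013), np.int64(817), np.float64(0.0021445691855586074))
```

```bash
cat >> h.py <<'E'
from scipy.spatial.transform import Rotation as R
def go(o,p,yaw):
    Rm=R.from_euler("xyz",o["orientation"]).as_matrix()
    s=Rm.T@(np.array(p)-o["ee_pos"])*1000
    return "shift",s.round(1),"twist",round(float(np.degrees(o["orientation"][2]-yaw)),1),"tcp",o["ee_pos"].round(4),"rpy",o["orientation"].round(4),"t",o["t"]
def wristfit(r,guesses,name=None):
    o=r.get_obs(); c=r.capture("wrist")
    T=np.eye(4); T[:3,:3]=R.from_euler("xyz",o["orientation"]).as_matrix(); T[:3,3]=o["ee_pos"]
    T=T@c["T_tool_cam"]
    if name: cv2.imwrite(name,c["image"])
    P=cloud(c,T)
    for g in guesses:
        try: print(fit(P,*g))
        except Exception as e: print("fail",e)
    return o,c,T
E
python3 - <<'E'
from h import *
from rig import r
print(go(r.get_obs(),(.5535,-.1436,.26),.165))
E
```

```text
('shift', array([ 490.2, -280.2,  -28.9]), 'twist', 7.0, 'tcp', array([ 0.1626, -0.551 ,  0.2305]), 'rpy', array([-3.140e+00, -3.000e-04,  2.868e-01]), 't', 0.1)
```

Call:
drive_tool(
  series=[
    {"translation":[250,-140,-29],"twist":7},
    {"translation":[250,-140,-29],"twist":7},
    {"translation":[490,-280,-29],"twist":7},
    {"translation":[490,-280,-29],"twist":7},
    {"translation":[490,-280,-29],"twist":7},
    {"translation":[490,-280,-29],"twist":7},
    {"translation":[490,-280,-29],"twist":7},
    {"translation":[490,-280,-29],"twist":7},
  ],
  hand=85,
  squeeze=35,
)

```text
t: 1.1
ee_pos: [0.5094, -0.1897, 0.2577]
orientation: [-3.142, 0.0, 0.165]
force: [0.8, -1.1, 0.1]
width: 0.0853
gripper_force: 0.0
```

Call:
drive_tool(
  series=[
    {"translation":[50,-36,0],"twist":0},
    {"translation":[50,-36,0],"twist":0},
    {"translation":[50,-36,0],"twist":0},
    {"translation":[50,-36,0],"twist":0},
  ],
)

```text
t: 1.6
ee_pos: [0.551, -0.1489, 0.2576]
orientation: [-3.142, 0.001, 0.163]
force: [-0.4, -0.9, -0.0]
width: 0.0851
gripper_force: 0.0
```

Run:
```python
from h import *
from rig import r
o,c,T=wristfit(r,[(.5535,-.1436,.165,.0447),(.5758,-.2508,.165,.046)],"pics/w1.png")
print(go(o,(.5535,-.1436,.065),.165))
```

```text
(array([ 0.55413127, -0.1413112 ,  0.165797  ,  0.04378803]), np.float64(0.15000000000000013), np.int64(5710), np.float64(0.0005383075832233702))
(array([ 0.5755793 , -0.24949741,  0.16789873,  0.04403555]), np.float64(0.15000000000000013), np.int64(5670), np.float64(0.0006544538709935563))
('shift', array([  3.5,  -4.8, 192.6]), 'twist', -0.1, 'tcp', array([ 0.551 , -0.1489,  0.2576]), 'rpy', array([-3.1415e+00,  7.0000e-04,  1.6290e-01]), 't', 1.6)
```

View pics/w1.png

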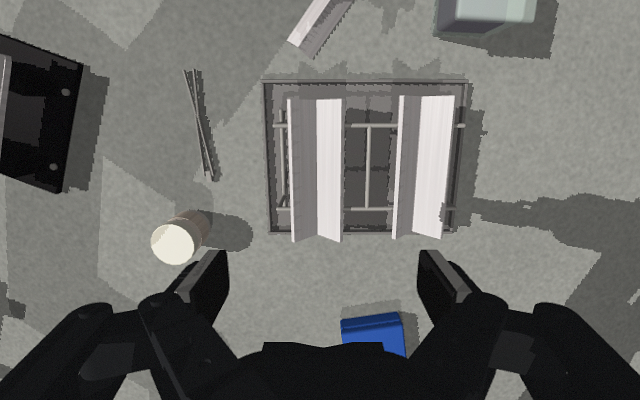

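The wrist view shows both troughs in the rack, at (316,170) and (425,170), and the fits have about 0.5 mm residual. I'll take the left one first.

Call:
drive_tool(
  series=[
    {"translation":[4,-7,60],"twist":0},
    {"translation":[4,-7,120],"twist":0},
    {"translation":[4,-7,160],"twist":0},
    {"translation":[4,-7,185],"twist":0},
    {"translation":[4,-7,196],"twist":0},
    {"translation":[4,-7,196],"twist":0},
    {"translation":[4,-7,196],"twist":0},
  ],
)

```text
t: 2.52
ee_pos: [0.5555, -0.1411, 0.0634]
orientation: [3.14, -0.002, 0.164]
force: [0.1, 0.7, 0.1]
width: 0.0848
gripper_force: 0.0
```

Call:
drive_tool(
  series=[
    {"translation":[0,0,0],"twist":0},
    {"translation":[0,0,0],"twist":0},
    {"translation":[0,0,0],"twist":0},
    {"translation":[0,0,0],"twist":0},
    {"translation":[0,0,0],"twist":0},
    {"translation":[0,0,0],"twist":0},
  ],
  hand=45,
  squeeze=35,
)

```text
t: 3.28
ee_pos: [0.5555, -0.1414, 0.0635]
orientation: [3.139, -0.002, 0.165]
force: [-2.2, -1.6, 6.5]
width: 0.054
gripper_force: 35.6
```

Run:
```python
from h import *
from rig import r
o,c,T=wristfit(r,[(.5541,-.1413,.165,.0447)])
cv2.imwrite("pics/w2.png",c["image"])
print(c["T_tool_cam"].round(3),c["intrinsics"].round(0),o["width"],o["gripper_force"],o["force"])
```

```text
(array([ 0.56988831, -0.13870553,  0.16578994,  0.04371987]), np.float64(0.1180000000000001), np.int64(26893), np.float64(0.00047101374708010925))
[[-0.001  0.963  0.269  0.068]
 [ 1.     0.001 -0.    -0.   ]
 [-0.001  0.269 -0.963 -0.142]
 [ 0.     0.     0.     1.   ]] [[320.   0. 323.]
 [  0. 320. 200.]
 [  0.   0.   1.]] 0.054009530780635126 35.62650740146637 [-2.1786144  -1.57440811  6.48017807]
```

View pics/w2.png

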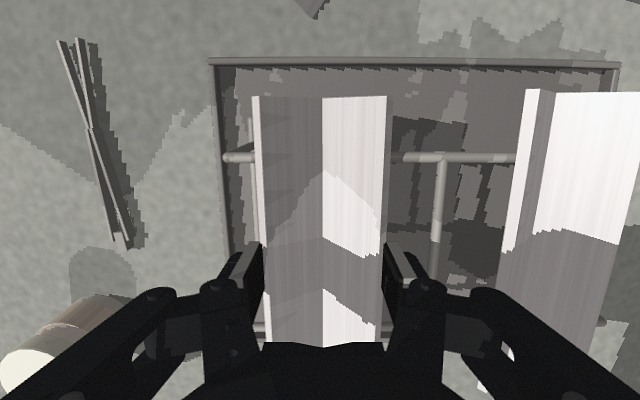

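The trough at (322,220) is level between the pads, but the opening reads 54 mm instead of 57. The pads may be too high on the leg tips, so I'll regrip 3 mm lower and compare.

Call:
drive_tool(
  series=[
    {"translation":[0,0,0],"twist":0},
    {"translation":[0,0,0],"twist":0},
    {"translation":[0,0,3],"twist":0},
    {"translation":[0,0,3],"twist":0},
  ],
  hand=68,
)

```text
t: 3.82
ee_pos: [0.5542, -0.14, 0.0583]
orientation: [-3.141, 0.001, 0.165]
force: [0.4, -0.1, -0.1]
width: 0.0683
gripper_force: 0.0
```

Call:
drive_tool(
  series=[
    {"translation":[0,0,0],"twist":0},
    {"translation":[0,0,0],"twist":0},
    {"translation":[0,0,0],"twist":0},
    {"translation":[0,0,0],"twist":0},
    {"translation":[0,0,0],"twist":0},
    {"translation":[0,0,0],"twist":0},
  ],
  hand=45,
  squeeze=35,
)

```text
t: 4.58
ee_pos: [0.555, -0.1415, 0.0595]
orientation: [3.14, -0.001, 0.164]
force: [-2.8, -5.7, 3.5]
width: 0.054
gripper_force: 36.3
```

The width is the same, so it's a reading bias and the grip is on the outer corners. Lifting.

Call:
drive_tool(
  series=[
    {"translation":[0,0,-5],"twist":0},
    {"translation":[0,0,-20],"twist":0},
    {"translation":[0,0,-50],"twist":0},
    {"translation":[0,0,-90],"twist":0},
    {"translation":[0,0,-130],"twist":0},
    {"translation":[0,0,-150],"twist":0},
    {"translation":[0,0,-150],"twist":0},
  ],
)

```text
t: 5.45
ee_pos: [0.5558, -0.1404, 0.2115]
orientation: [3.139, -0.004, 0.165]
force: [-0.5, 0.6, -2.0]
width: 0.0541
gripper_force: 37.4
```

Run:
```python
from h import *
from rig import r
o=r.get_obs()
print(o["width"],o["force"])
print(go(o,(.5502,.2234,.21),-.205))
```

```text
0.054119774977868115 [-0.54589435  0.61727437 -1.96904176]
('shift', array([  54.3, -359.7,    0.9]), 'twist', 21.2, 'tcp', array([ 0.5558, -0.1404,  0.2115]), 'rpy', array([ 3.1393, -0.0039,  0.1651]), 't', 5.45)
```

Call:
drive_tool(
  series=[
    {"translation":[-9,-50,0],"twist":3},
    {"translation":[-18,-110,0],"twist":6},
    {"translation":[-28,-170,0],"twist":9},
    {"translation":[-38,-230,0],"twist":12},
    {"translation":[-48,-290,0],"twist":15},
    {"translation":[-58,-350,0],"twist":18},
    {"translation":[-65,-390,0],"twist":21},
    {"translation":[-67,-406,0],"twist":21.2},
  ],
)

```text
t: 6.45
ee_pos: [0.4196, 0.2513, 0.2074]
orientation: [3.141, 0.003, -0.203]
force: [-0.0, -0.9, -1.5]
width: 0.0544
gripper_force: 37.6
```

Call:
drive_tool(
  series=[
    {"translation":[0,0,0],"twist":0},
    {"translation":[0,0,0],"twist":0},
    {"translation":[0,0,0],"twist":0},
  ],
)

```text
t: 6.82
ee_pos: [0.4222, 0.2484, 0.2085]
orientation: [3.141, 0.0, -0.207]
force: [-0.1, 0.4, -1.5]
width: 0.054
gripper_force: 37.6
```

Run:
```python
from h import *
from rig import r
o,c,T=wristfit(r,[(.5502,.2234,-.205,.0376)])
cv2.imwrite("pics/w3.png",c["image"]); pickle.dump((o,c,T),open("w3.pkl","wb"))
print(go(o,(.5502,.2234,.21),-.205),o["width"],o["force"])
```

```text
(array([ 0.53925216,  0.22720304, -0.21032514,  0.03676498]), np.float64(0.07600000000000007), np.int64(5606), np.float64(0.0005614247245816048))
('shift', array([130.4,  -1.9,  -1.5]), 'twist', -0.1, 'tcp', array([0.4222, 0.2484, 0.2085]), 'rpy', array([ 3.1411e+00,  5.0000e-04, -2.0670e-01]), 't', 6.825) 0.05402897640108794 [-0.14077366  0.43279914 -1.46858945]
```

View pics/w3.png

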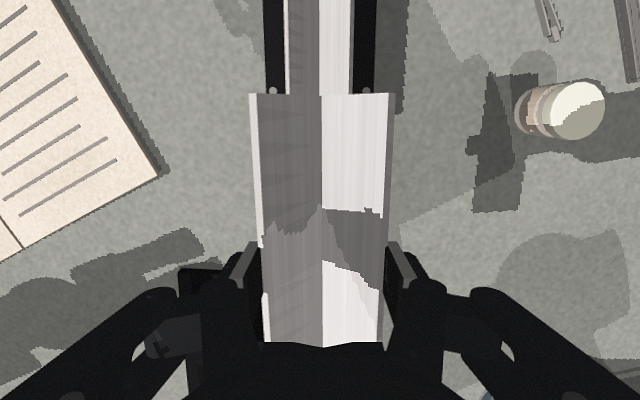

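Image w3 shows the held trough, with its front end at row 93, hiding parts of the base trough. I'll look from beside the cradle instead.

Call:
drive_tool(
  series=[
    {"translation":[45,40,0],"twist":0},
    {"translation":[90,80,-10],"twist":0},
    {"translation":[120,115,-20],"twist":0},
    {"translation":[120,115,-20],"twist":0},
    {"translation":[120,115,-20],"twist":0},
    {"translation":[120,115,-20],"twist":0},
  ],
)

```text
t: 7.62
ee_pos: [0.5152, 0.1129, 0.2284]
orientation: [-3.142, 0.001, -0.204]
force: [-0.0, 1.2, -2.1]
width: 0.054
gripper_force: 37.7
```

Run:
```python
from h import *
from rig import r
o,c,T=wristfit(r,[(.5502,.2234,-.205,.0376)])
pickle.dump((o,c,T),open("w4.pkl","wb"))
# held trough front end in tool frame
Pt=cloud(c,c["T_tool_cam"])
m=(abs(Pt[:,1])<.02)&(abs(Pt[:,2]+.008-abs(Pt[:,1])*-1-.0)<.2)&(Pt[:,2]<.03)&(Pt[:,2]>-.03)&(Pt[:,0]>.03)
X=Pt[m]; print("front end x in tool",np.percentile(X[:,0],[50,90,99,100]))
k=(abs(X[:,0]-.05)<.02); 
for y in(-.015,-.005,.005,.015):
    q=X[k&(abs(X[:,1]-y)<.002)]; print(y,q[:,2].mean(),np.polyfit(q[:,0],q[:,2],1)[0])
print(go(o,(.5502,.2234,.13),-.21))
```

```text
(array([ 0.55047096,  0.22468966, -0.20746381,  0.03668981]), np.float64(0.15000000000000013), np.int64(6430), np.float64(0.0006351177237744859))
front end x in tool [0.05340639 0.07025038 0.07382134 0.07429079]
-0.015 -0.006174124480840199 0.003952761107374502
-0.005 0.004209730002101385 0.005238854336674569
0.005 0.002996081917163101 -0.001288003233534572
0.015 -0.006575358736627293 -4.9541790792464144e-05
('shift', array([  11.9, -115.3,   98.4]), 'twist', 0.3, 'tcp', array([0.5152, 0.1129, 0.2284]), 'rpy', array([-3.1416e+00,  1.0000e-03, -2.0440e-01]), 't', 7.625)
```

Call:
drive_tool(
  series=[
    {"translation":[6,-58,0],"twist":0.2},
    {"translation":[12.5,-116.7,0],"twist":0.2},
    {"translation":[12.5,-116.7,30],"twist":0.2},
    {"translation":[12.5,-116.7,80],"twist":0.2},
    {"translation":[12.5,-116.7,120],"twist":0.2},
    {"translation":[12.5,-116.7,145],"twist":0.2},
    {"translation":[12.5,-116.7,145],"twist":0.2},
    {"translation":[12.5,-116.7,145],"twist":0.2},
  ],
)

```text
t: 8.68
ee_pos: [0.5526, 0.2246, 0.0851]
orientation: [-3.141, -0.002, -0.208]
force: [0.7, 0.0, -1.9]
width: 0.0538
gripper_force: 37.9
```

Call:
drive_tool(
  series=[
    {"translation":[0,0,0],"twist":0},
  ],
)

```text
t: 8.8
ee_pos: [0.5532, 0.2244, 0.0858]
orientation: [-3.14, -0.003, -0.209]
force: [-0.0, 0.1, -1.7]
width: 0.0539
gripper_force: 37.9
```

Run:
```python
from h import *
from rig import r
o=r.get_obs()
print(go(o,(.5511,.2246,.0635),-.207),o["width"],o["force"])
```

```text
('shift', array([-2.2,  0.3, 22.2]), 'twist', -0.1, 'tcp', array([0.5532, 0.2244, 0.0858]), 'rpy', array([-3.1403e+00, -2.9000e-03, -2.0850e-01]), 't', 8.8) 0.0539431309815508 [-0.03329828  0.09662051 -1.69461239]
```

Call:
drive_tool(
  series=[
    {"translation":[-1,0,8],"twist":0},
    {"translation":[-1.5,0,15],"twist":0},
    {"translation":[-1.5,0,19],"twist":0},
    {"translation":[-1.5,0,21],"twist":0},
    {"translation":[-1.5,0,21],"twist":0},
  ],
)

```text
t: 9.43
ee_pos: [0.5506, 0.2244, 0.0632]
orientation: [-3.141, 0.0, -0.209]
force: [-2.4, 0.8, 3.2]
width: 0.0543
gripper_force: 40.5
```

Call:
drive_tool(
  series=[
    {"translation":[0,0,1],"twist":0},
    {"translation":[0,0,1],"twist":0},
  ],
)

```text
t: 9.68
ee_pos: [0.5508, 0.2244, 0.0628]
orientation: [-3.141, -0.0, -0.209]
force: [-4.8, -0.3, 7.6]
width: 0.054
gripper_force: 42.5
```

Contact is made gently at 3 to 7 N. Opening the fingers and rising.

Call:
drive_tool(
  series=[
    {"translation":[0,0,-1],"twist":0},
    {"translation":[0,0,-1],"twist":0},
    {"translation":[0,0,-1],"twist":0},
    {"translation":[0,0,-1],"twist":0},
    {"translation":[0,0,-1],"twist":0},
  ],
  hand=78,
)

```text
t: 10.3
ee_pos: [0.5506, 0.2242, 0.0628]
orientation: [3.142, 0.0, -0.209]
force: [-0.4, -0.3, -0.0]
width: 0.0781
gripper_force: 0.0
```

Call:
drive_tool(
  series=[
    {"translation":[0,0,-15],"twist":0},
    {"translation":[0,0,-50],"twist":0},
    {"translation":[0,0,-100],"twist":0},
    {"translation":[0,0,-150],"twist":0},
    {"translation":[0,0,-180],"twist":0},
    {"translation":[0,0,-180],"twist":0},
    {"translation":[0,0,-180],"twist":0},
  ],
)

```text
t: 11.18
ee_pos: [0.55, 0.2241, 0.2423]
orientation: [3.141, 0.001, -0.209]
force: [-0.3, -0.3, -0.1]
width: 0.078
gripper_force: 0.0
```

Run:
```python
from h import *
from rig import r
o,c,T=wristfit(r,[(.5505,.2247,-.207,.0438)])
cv2.imwrite("pics/w5.png",c["image"][:, 150:500])
print(go(o,(.5756,-.2495,.24),.166))
```

```text
(array([ 0.55005774,  0.22502439, -0.20929977,  0.04379562]), np.float64(0.15000000000000013), np.int64(6159), np.float64(0.0005349848262259315))
('shift', array([123.2, 458. ,   2.4]), 'twist', -21.5, 'tcp', array([0.55  , 0.2241, 0.2423]), 'rpy', array([ 3.1412e+00,  9.0000e-04, -2.0890e-01]), 't', 11.175)
```

View pics/w5.png

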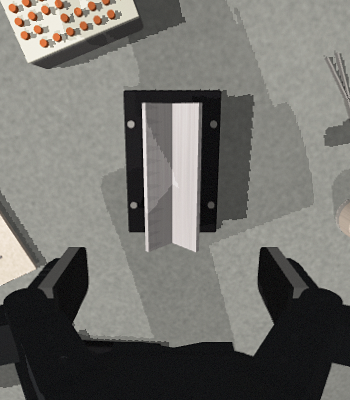

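The first trough is seated, 7.1 mm above the base and flush within about 1 mm. In the picture the stack is at (172,175). Now the second one.

Call:
drive_tool(
  series=[
    {"translation":[16,60,0],"twist":-3},
    {"translation":[32,120,0],"twist":-6},
    {"translation":[48,180,0],"twist":-9},
    {"translation":[64,240,0],"twist":-12},
    {"translation":[80,300,0],"twist":-15},
    {"translation":[96,360,0],"twist":-18},
    {"translation":[112,415,0],"twist":-21.5},
    {"translation":[123,458,0],"twist":-21.5},
  ],
  hand=85,
)

```text
t: 12.22
ee_pos: [0.5749, -0.2514, 0.2406]
orientation: [-3.139, 0.002, 0.166]
force: [0.1, 1.1, -0.8]
width: 0.0846
gripper_force: 0.0
```

Call:
drive_tool(
  series=[
    {"translation":[0,0,0],"twist":0},
    {"translation":[0,0,0],"twist":0},
    {"translation":[0,0,0],"twist":0},
  ],
)

```text
t: 12.6
ee_pos: [0.5759, -0.2477, 0.2423]
orientation: [-3.141, 0.001, 0.168]
force: [0.2, -0.2, -0.1]
width: 0.0851
gripper_force: 0.0
```

Run:
```python
from h import *
from rig import r
o,c,T=wristfit(r,[(.5756,-.2495,.167,.044)])
print(go(o,(.5756,-.2495,.060),.167))
```

```text
(array([ 0.57556281, -0.24927804,  0.166018  ,  0.04383356]), np.float64(0.15000000000000013), np.int64(6167), np.float64(0.0005305562574401961))
('shift', array([ -0.4,   1.9, 182.3]), 'twist', 0.1, 'tcp', array([ 0.5759, -0.2477,  0.2423]), 'rpy', array([-3.1405e+00,  8.0000e-04,  1.6790e-01]), 't', 12.6)
```

Call:
drive_tool(
  series=[
    {"translation":[0,1.5,60],"twist":0},
    {"translation":[0,1.5,120],"twist":0},
    {"translation":[0,1.5,155],"twist":0},
    {"translation":[0,1.5,175],"twist":0},
    {"translation":[0,1.5,182],"twist":0},
    {"translation":[0,1.5,182],"twist":0},
    {"translation":[0,1.5,182],"twist":0},
  ],
)

```text
t: 13.52
ee_pos: [0.5773, -0.2515, 0.0627]
orientation: [3.139, -0.002, 0.167]
force: [1.2, -0.4, -0.3]
width: 0.0851
gripper_force: 0.0
```

Call:
drive_tool(
  series=[
    {"translation":[0,0,0],"twist":0},
    {"translation":[0,0,0],"twist":0},
    {"translation":[0,0,0],"twist":0},
    {"translation":[0,0,0],"twist":0},
    {"translation":[0,0,0],"twist":0},
    {"translation":[0,0,0],"twist":0},
  ],
  hand=45,
  squeeze=35,
)

```text
t: 14.28
ee_pos: [0.5764, -0.2495, 0.0622]
orientation: [-3.14, -0.0, 0.167]
force: [-2.7, 6.1, 8.5]
width: 0.054
gripper_force: 35.0
```

Call:
drive_tool(
  series=[
    {"translation":[0,0,-5],"twist":0},
    {"translation":[0,0,-20],"twist":0},
    {"translation":[0,0,-50],"twist":0},
    {"translation":[0,0,-90],"twist":0},
    {"translation":[0,0,-130],"twist":0},
    {"translation":[0,0,-165],"twist":0},
    {"translation":[0,0,-165],"twist":0},
  ],
)

```text
t: 15.15
ee_pos: [0.578, -0.2523, 0.2306]
orientation: [3.136, -0.006, 0.166]
force: [0.2, 1.3, -1.8]
width: 0.0541
gripper_force: 37.3
```

Run:
```python
from h import *
from rig import r
o=r.get_obs(); c=r.capture("wrist")
Pt=cloud(c,c["T_tool_cam"])
X=Pt[(abs(Pt[:,1])<.02)&(abs(Pt[:,2])<.03)&(Pt[:,0]>.03)]
print("front",X[:,0].max()); k=abs(X[:,0]-.05)<.02
for y in(-.015,-.005,.005,.015): print(X[k&(abs(X[:,1]-y)<.002)][:,2].mean())
print(go(o,(.5155,.1129,.23),-.208),o["width"],o["force"])
```

```text
front 0.07402573735185218
-0.002832300745465763
0.006746200941409468
0.0064236870281218226
-0.003912511646128474
('shift', array([  -1.2, -370.5,   -1.5]), 'twist', 21.4, 'tcp', array([ 0.578 , -0.2523,  0.2306]), 'rpy', array([ 3.1358, -0.0058,  0.1662]), 't', 15.15) 0.054082739425129596 [ 0.18377925  1.33225849 -1.76132108]
```

Call:
drive_tool(
  series=[
    {"translation":[7,-60,0],"twist":3},
    {"translation":[13,-120,0],"twist":6},
    {"translation":[20,-180,0],"twist":9},
    {"translation":[26,-240,0],"twist":12},
    {"translation":[33,-300,0],"twist":15},
    {"translation":[40,-360,0],"twist":18},
    {"translation":[46,-415,0],"twist":21.4},
    {"translation":[52,-472,0],"twist":21.4},
  ],
)

```text
t: 16.2
ee_pos: [0.5479, 0.2247, 0.2238]
orientation: [3.14, 0.003, -0.208]
force: [0.8, -0.1, -1.8]
width: 0.0539
gripper_force: 37.5
```

Call:
drive_tool(
  series=[
    {"translation":[0,0,0],"twist":0},
    {"translation":[0,0,0],"twist":0},
    {"translation":[0,0,0],"twist":0},
  ],
)

```text
t: 16.58
ee_pos: [0.5492, 0.2219, 0.2251]
orientation: [3.141, 0.001, -0.209]
force: [-0.2, 0.2, -1.6]
width: 0.0538
gripper_force: 37.6
```

Run:
```python
from h import *
from rig import r
o=r.get_obs()
print(go(o,(.5513,.2246,.09),-.208),o["width"],o["force"])
```

```text
('shift', array([  1.6,  -3.2, 135.1]), 'twist', -0.0, 'tcp', array([0.5492, 0.2219, 0.2251]), 'rpy', array([ 3.1408e+00,  1.2000e-03, -2.0880e-01]), 't', 16.575) 0.053839972515239365 [-0.22021317  0.19356307 -1.5841515 ]
```

Call:
drive_tool(
  series=[
    {"translation":[1.5,-3,45],"twist":0},
    {"translation":[1.5,-3,90],"twist":0},
    {"translation":[1.5,-3,120],"twist":0},
    {"translation":[1.5,-3,134],"twist":0},
    {"translation":[1.5,-3,134],"twist":0},
    {"translation":[1.5,-3,134],"twist":0},
    {"translation":[1.5,-3,134],"twist":0},
  ],
)

```text
t: 17.45
ee_pos: [0.5525, 0.2261, 0.0935]
orientation: [-3.14, -0.003, -0.207]
force: [-0.4, -0.1, -2.3]
width: 0.0536
gripper_force: 37.6
```

Run:
```python
from h import *
from rig import r
o=r.get_obs()
print(go(o,(.5513,.2246,.072),-.208),o["width"],o["force"])
```

```text
('shift', array([-0.9,  1.7, 21.5]), 'twist', 0.0, 'tcp', array([0.5525, 0.2261, 0.0935]), 'rpy', array([-3.1405e+00, -2.6000e-03, -2.0720e-01]), 't', 17.45) 0.05363615174277673 [-0.42526228 -0.14107016 -2.34030338]
```

Call:
drive_tool(
  series=[
    {"translation":[-0.5,1,8],"twist":0},
    {"translation":[-0.8,1,14],"twist":0},
    {"translation":[-0.8,1,18],"twist":0},
    {"translation":[-0.8,1,20],"twist":0},
    {"translation":[-0.8,1,20],"twist":0},
  ],
)

```text
t: 18.08
ee_pos: [0.5503, 0.2251, 0.0716]
orientation: [3.141, 0.0, -0.207]
force: [-0.7, 0.2, -1.9]
width: 0.054
gripper_force: 37.6
```

Call:
drive_tool(
  series=[
    {"translation":[0,0,1.5],"twist":0},
    {"translation":[0,0,1.5],"twist":0},
  ],
)

```text
t: 18.32
ee_pos: [0.5507, 0.2251, 0.0707]
orientation: [-3.141, -0.001, -0.207]
force: [-0.0, -0.3, -0.5]
width: 0.0537
gripper_force: 38.2
```

Contact is just starting, so I'll go 1 mm lower, then open and rise.

Call:
drive_tool(
  series=[
    {"translation":[0,0,1],"twist":0},
    {"translation":[0,0,1],"twist":0},
  ],
)

```text
t: 18.58
ee_pos: [0.5508, 0.225, 0.0703]
orientation: [-3.142, -0.001, -0.207]
force: [-2.5, -1.4, 4.8]
width: 0.0541
gripper_force: 40.1
```

Call:
drive_tool(
  series=[
    {"translation":[0,0,0],"twist":0},
    {"translation":[0,0,0],"twist":0},
    {"translation":[0,0,0],"twist":0},
    {"translation":[0,0,0],"twist":0},
    {"translation":[0,0,0],"twist":0},
  ],
  hand=78,
)

```text
t: 19.2
ee_pos: [0.5504, 0.2251, 0.0693]
orientation: [3.142, -0.0, -0.207]
force: [-0.0, -0.1, 0.2]
width: 0.0778
gripper_force: 0.0
```

Call:
drive_tool(
  series=[
    {"translation":[0,0,-15],"twist":0},
    {"translation":[0,0,-50],"twist":0},
    {"translation":[0,0,-100],"twist":0},
    {"translation":[0,0,-150],"twist":0},
    {"translation":[0,0,-180],"twist":0},
    {"translation":[0,0,-180],"twist":0},
    {"translation":[0,0,-180],"twist":0},
  ],
)

```text
t: 20.08
ee_pos: [0.5498, 0.225, 0.2488]
orientation: [3.141, 0.001, -0.207]
force: [0.1, -0.4, -0.6]
width: 0.078
gripper_force: 0.0
```

Run:
```python
from h import *
from rig import r
o,c,T=wristfit(r,[(.5505,.2247,-.207,.0508)])
cv2.imwrite("pics/w6.png",cv2.resize(c["image"][70:270,220:420],None,fx=3,fy=3,interpolation=cv2.INTER_CUBIC))
print(o["t"],o["ee_pos"])
```

```text
(array([ 0.55005261,  0.22500006, -0.20949892,  0.05089343]), np.float64(0.15000000000000013), np.int64(6172), np.float64(0.0005323772308890368))
20.075 [0.54983369 0.22499673 0.24882298]
```

View pics/w6.png

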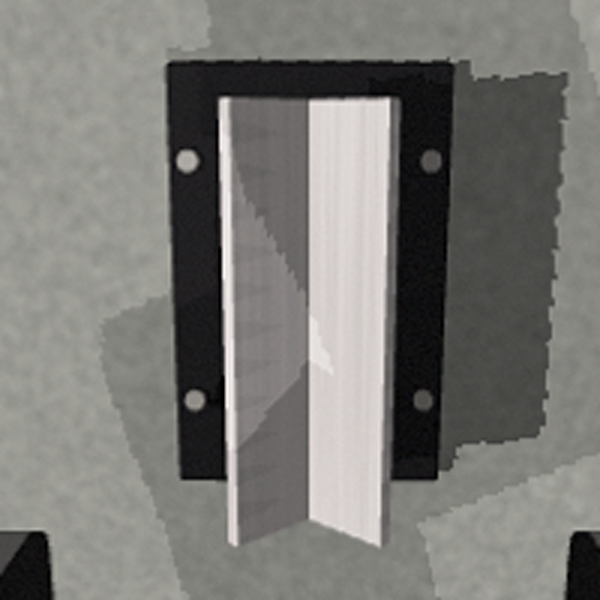

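The picture shows the stack seated and flush, with its front edge at row 98 and its rear corners at (235,545) and (382,547). The top trough's origin is another 7.1 mm up, and its position and heading match the others. Handing in.

```bash
python3 -c "
from rig import r
print(r.close_job())"
```

```text
the job is handed in; nothing more can be done
None
```

I nested both troughs in the cradle trough and handed the job in at about 20 s: wrist-camera fits put each 7.1 mm above the one below, with ends flush to about 1 mm; the hand-in gave no verdict.

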